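Fetch the stapler from behind the parts

TASK

The stapler lies in the back lane of the wooden organiser, behind the oil filter and the small lamp box. Without shifting the stapler, first clear the filter and the box out of its way, standing both upright in the metal side tray; then lay the stapler on the black rubber mat, the right way up, centred and lengthwise along it; and only then put the filter and the box each back where it stood in the organiser, upright and with the box turned as it was. Leave the mug and the black tape alone.

Things in the scene. Friction and masses are not known exactly. Their poses are not given: they have to be found in the camera images.
- stapler: Black desk stapler, 36 mm wide (its x) x 157 mm long (its y) x 42 mm high (z), right way up. Origin at the middle of its underside; z up. Starts in the organiser's back lane, its length along the organiser's y. Its base is 36 mm wide and 10 mm high, the fixed arm above it 28 mm wide: grip that across x, mid-length, 26 mm above the underside. Loose, 0.22 to 0.34 kg.
- filter: Spin-on oil filter: white upright can with blue foot, 68 mm diameter, 84 mm high. Origin at the centre of its underside, z up along the can. Starts in one of the organiser's two front places. Loose, 0.2 to 0.45 kg.
- lamp_box: Small white printed carton with a red band, 45 mm (x) x 53 mm (y) x 50 mm high. Origin at the middle of its underside (within 1 mm), z up. Starts in the other front place, its sides roughly square with the organiser. Loose, about 80 g.
- organiser: Fixed shallow wooden tray, 158 (x) x 224 mm (y); flat floor 6 mm, rim (8 mm wide) 13 mm above the bench. Origin: centre of underside; x points from its front (robot side) to its back. Dark lines inlaid flush in the floor mark a back lane (x 19 to 71 mm) and two front places, left and right of y = 0. The things there start near x = -21, y = +-52 mm, the stapler near x = 46, y = 0.
- side_tray: Empty open sheet-metal tray, 220 mm long (x) x 130 mm wide (y), rim 12 mm high, 3 mm walls and floor (floor 3 mm above the bench). Origin at the centre of its underside. Fixed; left or right of the organiser. Holds the filter and the box side by side along its length.
- mat: Fixed black rubber mat, 200 mm long (x) x 90 mm wide (y) x 4 mm thick. Origin at the centre of its underside. On the other side of the organiser from the tray.
- mug: Yellow mug of scissors and pens, 159 mm high, behind the work. Origin at the middle of its underside. Loose bystander: leave alone.
- black_tape: Roll of black tape lying flat, 58 mm diameter, 19 mm high, behind the work. Origin at the middle of its underside. Loose bystander: leave alone.

How it is judged:
By the outcome, as a careful person would: the job done as asked, in the order asked, and still so for the second after the job is handed in, with the robot touching nothing.
It also fails if it takes over 144 s, if anything falls off the work surface, if the arm or the gripper's body presses on something with over 40 N, if the wrist force passes 120 N, or if a joint passes its speed limit or range.

ROBOT

A 6-joint arm with a two-finger parallel gripper is mounted at the origin on a cart in front of the work surface, level with it; the furniture and walls round the work are solid. World frame = base frame: x ahead of the robot, y to its left, z up, the work surface at z = 0. Lengths are in m, angles in rad, forces in N, time in s.
With the tool pointing down it reaches from about 0.275 to 0.725 m from the base axis. Payload 5.6 kg.
Tool frame: the origin (TCP) lies on the centre line of the jaws, within the pads' length; the fingertips stand 14 mm ahead of it and the grasp point (between the pads) lies 5 mm behind it; z points along the fingers, y is the line along which they close (so a half turn about z gives the same grasp; the last joint's range is limited). The gripper opens to 85 mm and grips with 20 to 120 N. Pads are 22 mm wide; open, the fingers measure 114 mm over their backs; the gripper's body (76 mm by 85 mm) begins 54 mm behind the grasp point. The pads swing forward as they close: fully open they stand 13 mm farther back than shut.
Start: joints at [1.464, 0.255, 0.108, 0, -1.424, -0.285], TCP at [0.21, 0.508, 0.245] pointing down, gripper open.
Joint ranges: [-2.95, 2.95], [-1.21, 1.97], [-1.09, 1.5], [-2.87, 1.71], [-2.94, -0.07], [-3.05, 3.05]. Speed limits (rad/s): [2.57, 2.57, 3.14, 3.14, 3.14, 3.14].

INTERFACE

Orientations are given as a rotation vector (axis times angle).
In Python, from workcell import manip gives the robot as it stands. The module is installed in compiled form; this text tells all that it offers.
- The arm moves only by the tool carry_out, never from a script. Its argument "moves" is text: rows parted by semicolons, each of 7 numbers parted by spaces: the opening, from 0 (shut) to 1 (fully open), then the shift along the world's x, y, z in mm, then the turn, a rotation vector about the world's x, y, z in rad. A call has 1 to 10 rows; each row shifts and turns the commanded pose from where the row before left it; what a row does not reach is not made up. A row lasts 1/8 s, in which the tool goes at most 62.5 mm and 10.7 degrees, less where a joint would pass 70% of its speed; a pose out of reach is approached as far as the arm can. A call with a gripper value outside its range is refused whole. The fingers move at their own pace and stop on an object; "grip_force" is the grip in N (left out, the last holds). Time passes only in rows, so rows that do not move let the fingers close. It gives the time, the measured TCP pose, the force, the opening and the grip force at its end, in the units of the state.
- manip.observe(): the state, without advancing time (a new reading comes with each control period).
- manip.snapshot(name): name is "side" or "top" or "wrist"; returns (picture, depth): 400x640x3 uint8, blue, green, red; 400x640 float32, m along the optical axis (not along the pixel's ray), 0 where there is no reading.
- manip.get_calibration(name): a dict with "vfov" (degrees; the focal length in pixels is half the picture's height over the tangent of half this angle, whatever the lens; pixels are square), "cx", "cy" (the principal point, pixels), "extrinsics" (4x4, takes a point from camera to world coordinates). Camera axes: x right, y up, looking along -z (the intrinsics and any distortion apply to the point x, -y, -z); pixel columns grow to the right and rows downward; lengths in m; the calibration is good to about 2 mm. A picture is of the moment at which its call begins: read the wrist's pose just before it. get_calibration takes no time and is no camera call; for the wrist camera it gives the pose at the moment of the call.
- manip.close_job(): hands the job in; it is judged then, once.
Trained networks look in the newest picture that a camera, given by its name, has taken for a name from the list of things; names that differ only in an ending like _2 or _b are one class to them, and where a whole thing is asked for, a point or a joint stands for the part that bears it (a point fixed in the world has none). Each returns a list of dicts, best first, with "conf" (0 to 1); they miss things now and then, are a little off and sometimes report something else, mostly with a low value. They report only what shows in the picture. A call takes as long as a camera call.
- manip.look_for(camera, target): "rect" ([centre column, centre row, width, height] in pixels, round what is visible of it).
- manip.masks_of(camera, target): "pixels" (400x640 bool, what is visible of it) and "rect" ([centre column, centre row, width, height] in pixels, round what is visible of it).
The state is a dict: "clock": time; "joint_pos": joint angles; "dq": joint speeds; "effort": joint torques, N m; "tcp_pos": TCP position; "ee_rot": TCP orientation; "wrist_force": force on the tool from outside, world axes, zero at the start; "torque": the same for the moment, N m; "grip_width": finger opening in m; "finger_force": force on a finger pad.
Only numpy, scipy, OpenCV 4.12 (cv2) and the standard library are available. Lean on these libraries where they do the work, as an engineer would, in place of code of your own. Each camera call takes 0.05 s, during which the arm holds its last target. There are 200 camera calls.

## Working session

There is one attempt and no reset: what is moved stays moved. The work goes in short steps, Python scripts to look and compute and a tool call to move; the robot and the scene stay as the last step left them, time stands still between calls to the robot, and variables do not carry over. Pictures are saved under pics/ and viewed, at most 14 in all, crops included, and the job is handed in when it is done.

Besides the shell and the picture viewer there is one more tool, called after "Call:" as name(argument=value, ...) on one line, values as JSON. carry_out: Moves the arm, as the interface text tells. Its arguments: {"type":"object","properties":{"moves":{"type":"string"},"grip_force":{"type":"number"}},"required":["moves"]}

```bash
mkdir -p pics; cat > h.py <<'E'
import numpy as np, cv2
from workcell import manip
def cloud(cam, depth, c=None):
    c=c or manip.get_calibration(cam)
    f=200/np.tan(np.radians(c["vfov"])/2)
    v,u=np.mgrid[0:400,0:640]
    P=np.stack([(u-c["cx"])/f*depth,-(v-c["cy"])/f*depth,-depth],-1)
    E=np.array(c["extrinsics"]); return P@E[:3,:3].T+E[:3,3]
E
python3 - <<'E'
from h import *
o=manip.observe(); print(o)
for n in("side","top","wrist"):
    c=manip.get_calibration(n); im,d=manip.snapshot(n); cv2.imwrite(f"pics/{n}0.png",im); print(n,c)
    np.savez(f"{n}0.npz",im=im,d=d)
    if n=="wrist": continue
    P=cloud(n,d)
    for t in("stapler","filter","lamp_box","organiser","side_tray","mat","mug","black_tape"):
        for m in manip.masks_of(n,t)[:1]:
            p=P[m["pixels"]&(d>0)]; print(n,t,round(m["conf"],2),np.round(m["rect"]),len(p), np.round(np.percentile(p,[2,50,98],axis=0),3).tolist() if len(p) else '')
E
```

```text
{'clock': 0.0, 'joint_pos': array([ 1.46358307e+00,  2.55749313e-01,  1.07019248e-01, -4.78605507e-04,
       -1.42393358e+00, -2.84596296e-01]), 'dq': array([-0.00040257, -0.00022979,  0.00079332, -0.00019831, -0.00013885,
        0.00078978]), 'effort': array([-4.88068890e-04, -3.86636817e+01,  2.37939030e+01,  5.36516592e+00,
       -6.13422162e-03, -1.30078834e-05]), 'tcp_pos': array([0.20978943, 0.50790308, 0.2443998 ]), 'ee_rot': array([ 3.07961301e+00, -6.11262149e-01, -4.80574828e-04]), 'wrist_force': array([-0.5115882 , -0.61055744,  0.7041928 ]), 'torque': array([-0.02005755, -0.02731453, -0.01545453]), 'finger_force': 0.0, 'grip_width': 0.08520539822509945}
side {'vfov': 44.32966835253434, 'cx': 321.6542646206624, 'cy': 202.7277626473495, 'extrinsics': array([[ 0.99227061,  0.06626082, -0.10492159,  0.5008699 ],
       [-0.12404501,  0.50615476, -0.85347536, -1.04252138],
       [-0.00344542,  0.85989352,  0.51046182,  0.67245083],
       [ 0.        ,  0.        ,  0.        ,  1.        ]])}
side stapler 0.75 [304. 206.  30.  47.] 747 [[0.554, -0.038, 0.006], [0.584, 0.0
[... 1716 characters left out ...]
.004], [0.634, -0.241, 0.014]]
top mat 0.63 [227. 235.  43.  64.] 1767 [[0.438, 0.234, -0.001], [0.529, 0.283, 0.005], [0.625, 0.332, 0.01]]
top black_tape 0.68 [372. 182.  20.  21.] 206 [[0.694, -0.188, -0.001], [0.721, -0.163, 0.018], [0.747, -0.137, 0.023]]
wrist {'vfov': 64.2334200073058, 'cx': 315.6555229435667, 'cy': 203.46134804382777, 'extrinsics': array([[-3.82147271e-01,  8.79147766e-01,  2.84715066e-01,
         2.83185216e-01],
       [-9.24101365e-01, -3.63677403e-01, -1.17368705e-01,
         4.77500247e-01],
       [ 3.60001486e-04, -3.07957711e-01,  9.51399978e-01,
         3.73899433e-01],
       [ 0.00000000e+00,  0.00000000e+00,  0.00000000e+00,
         1.00000000e+00]])}
```

```bash
python3 - <<'E'
import cv2
im=cv2.imread("pics/top0.png"); cv2.imwrite("pics/topc.png",cv2.resize(im[160:285,190:460],None,fx=2.9,fy=2.9,interpolation=cv2.INTER_CUBIC))
E
```

```text
(no output)
```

View pics/topc.png

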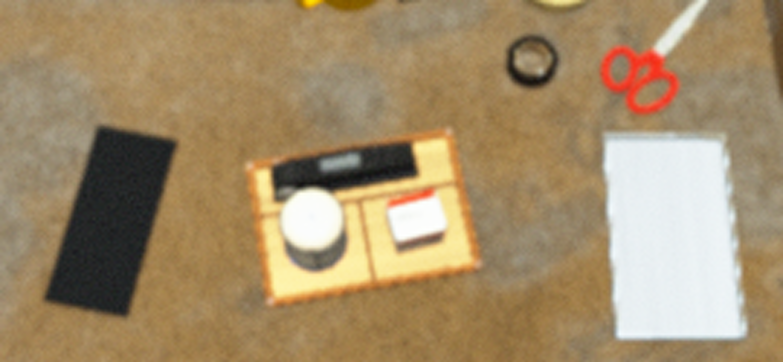

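View pics/side0.png

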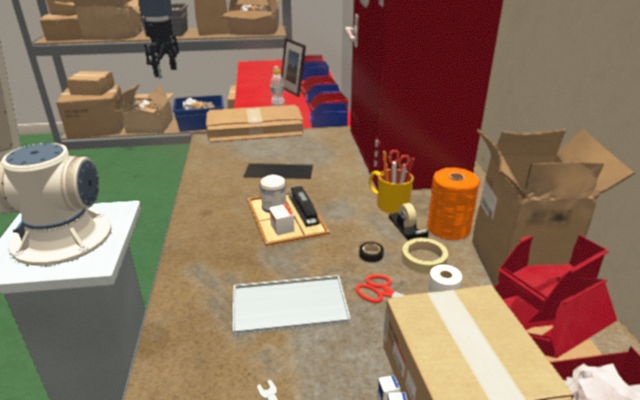

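View pics/wrist0.png

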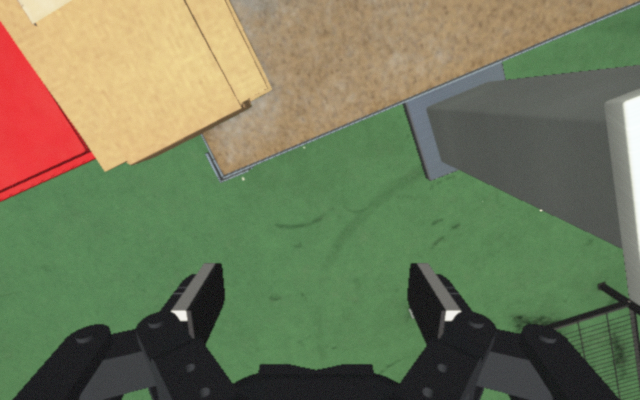

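Call:
carry_out(moves="1 31 -50 0 0 0 0.056;1 31 -50 0 0 0 0.056;1 31 -50 0 0 0 0.056;1 31 -50 0 0 0 0.056;1 31 -50 0 0 0 0.056;1 31 -50 0 0 0 0.056;1 31 -50 0 0 0 0.056;1 31 -50 0 0 0 0.056;1 31 -50 0 0 0 0.056;1 31 -50 0 0 0 0.056")

```text
clock: 2.2
tcp_pos: [0.5208, 0.0065, 0.2455]
ee_rot: [-3.13, -0.267, -0.001]
wrist_force: [0.4, 0.6, 0.3]
grip_width: 0.0854
finger_force: 0.0
```

Call:
carry_out(moves="1 0 0 0 0 0 0;1 0 0 0 0 0 0")

```text
clock: 2.45
tcp_pos: [0.5199, 0.0082, 0.2451]
ee_rot: [-3.13, -0.262, 0.001]
wrist_force: [0.1, 0.2, -0.6]
grip_width: 0.0855
finger_force: 0.0
```

```bash
python3 - <<'E'
from h import *
o=manip.observe(); print(o["clock"],o["tcp_pos"],o["ee_rot"],o["joint_pos"])
c=manip.get_calibration("wrist"); im,d=manip.snapshot("wrist"); cv2.imwrite("pics/w1.png",im)
np.savez("w1.npz",im=im,d=d,E=c["extrinsics"])
P=cloud("wrist",d,c)
for t in("stapler","filter","lamp_box","organiser"):
    for m in manip.masks_of("wrist",t)[:1]:
        p=P[m["pixels"]&(d>0)]; print(t,round(m["conf"],2),np.round(m["rect"]),np.round(np.percentile(p,[2,50,98],axis=0),3).tolist())
        top=p[p[:,2]>np.percentile(p[:,2],98)-.006]
        print("  rect all",cv2.minAreaRect((p[:,:2]*1000).astype(np.float32)),"top",cv2.minAreaRect((top[:,:2]*1000).astype(np.float32)))
T=np.load("top0.npz"); PT=cloud("top",T["d"])
manip.snapshot("top")
for t in("side_tray","mat","organiser"):
    for m in manip.masks_of("top",t)[:1]:
        p=PT[m["pixels"]&(T["d"]>0)]; print(t,cv2.minAreaRect((p[:,:2]*1000).astype(np.float32)))
E
```

```text
2.45 [0.51985901 0.00823017 0.24508867] [-3.13046890e+00 -2.62086784e-01  6.41348365e-04] [ 3.17160954e-01  1.95707111e-01  3.09633422e-02 -2.65171082e-04
 -1.40641003e+00  1.42073175e+00]
stapler 0.86 [299. 110. 145.  47.] [[0.559, -0.033, 0.007], [0.586, 0.037, 0.046], [0.612, 0.107, 0.049]]
  rect all ((584.3638916015625, 38.98904037475586), (38.90934371948242, 163.52407836914062), 11.969364166259766) top ((583.4949340820312, 44.342811584472656), (28.511917114257812, 125.93659210205078), 11.99007511138916)
filter 0.73 [258. 179.  76.  78.] [[0.484, 0.034, 0.011], [0.519, 0.062, 0.087], [0.543, 0.093, 0.09]]
  rect all ((496.90087890625, 70.71131134033203), (73.94202423095703, 97.62657165527344), 73.83151245117188) top ((511.2168884277344, 65.16899108886719), (59.2103385925293, 57.87059020996094), 42.19845962524414)
lamp_box 0.72 [360. 178.  55.  53.] [[0.503, -0.064, 0.012], [0.531, -0.036, 0.056], [0.554, -0.009, 0.058]]
  rect all ((520.3951416015625, -45.08088684082031), (62.240272521972656, 63.72193908691406), 15.368817329406738) top ((527.0697021484375, -38.22257995605469), (45.3527946472168, 53.69390869140625), 15.73464584350586)
organiser 0.87 [308. 149. 208. 146.] [[0.454, -0.094, 0.005], [0.551, 0.002, 0.007], [0.628, 0.132, 0.014]]
  rect all ((537.157470703125, 17.83477020263672), (163.8428955078125, 234.29925537109375), 11.761731147766113) top ((539.3765258789062, 17.900924682617188), (158.09588623046875, 224.15872192382812), 11.452712059020996)
side_tray ((526.1865234375, -306.21954345703125), (221.6992645263672, 134.5601043701172), 1.6938806772232056)
mat ((474.21173095703125, 329.97332763671875), (79.5551986694336, 36.35616683959961), 15.074360847473145)
organiser ((538.8715209960938, 15.481803894042969), (157.96531677246094, 226.12115478515625), 11.158716201782227)
```

View pics/w1.png

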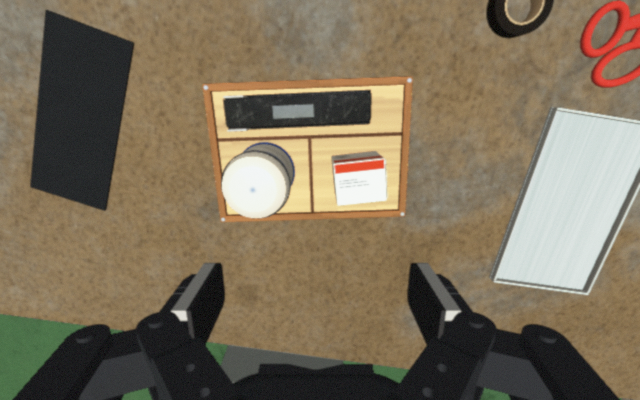

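```bash
python3 - <<'E'
from h import *
W=np.load("w1.npz"); d=W["d"]; c=manip.get_calibration("wrist"); c["extrinsics"]=W["E"]; P=cloud("wrist",d,c)
for t,zl,zh in(("filter",.083,.1),("lamp_box",.05,.065),("stapler",.012,.06),("stapler",.03,.06),("stapler",.008,.02)):
    m=manip.masks_of("wrist",t)[0]["pixels"]; m=cv2.morphologyEx(m.astype(np.uint8),cv2.MORPH_OPEN,np.ones((3,3)))>0
    p=P[m&(d>zl)]; p=p[(p[:,2]>zl)&(p[:,2]<zh)]*1000; q=p[:,:2].astype(np.float32)
    print(t,zl,len(q),cv2.minEnclosingCircle(q) if t=="filter" else cv2.minAreaRect(q),np.median(p,0).round(1))
    if t=="stapler":
        a=np.radians(11.7); R=np.array([[np.cos(a),-np.sin(a)],[np.sin(a),np.cos(a)]]); l=(q-[539.4,17.9])@R
        print(np.percentile(l,[0,1,50,99,100],axis=0).round(1).tolist())
# tray, mat points by height/colour from wrist view
for t in("side_tray","mat"):
    for k in manip.masks_of("wrist",t)[:1]:
        p=P[k["pixels"]&(d>0)]*1000; print(t,k["conf"],cv2.minAreaRect(p[:,:2].astype(np.float32)),np.median(p[:,2]))
E
```

```text
filter 0.083 3094 ((511.2127380371094, 65.37242889404297), 30.63446617126465) [513.4  64.6  88.6]
lamp_box 0.05 2243 ((527.0697021484375, -38.22257995605469), (45.3527946472168, 53.69390869140625), 15.73464584350586) [528.3 -37.7  56.2]
stapler 0.012 5064 ((584.7627563476562, 38.24378204345703), (36.04253005981445, 155.24342346191406), 11.937895774841309) [586.   37.4  45.9]
[[30.4, -67.0], [31.1, -62.8], [49.7, 9.8], [66.2, 82.1], [66.8, 88.3]]
stapler 0.03 4417 ((586.4669799804688, 37.70516586303711), (34.70560836791992, 148.5975341796875), 13.342921257019043) [585.4  38.4  46.3]
[[30.8, -64.6], [34.1, -62.6], [49.0, 10.8], [63.8, 82.0], [65.8, 84.0]]
stapler 0.008 627 ((584.9264526367188, 37.69289779663086), (36.36918258666992, 156.247802734375), 11.68535327911377) [595.7  27.7  15.3]
[[30.4, -68.0], [30.6, -66.7], [64.1, -1.4], [66.6, 84.7], [66.8, 88.3]]
side_tray 0.75 ((522.671875, -313.20989990234375), (229.1772003173828, 146.38369750976562), 1.000004529953003) 3.2754202962732846
mat 0.95 ((532.0410766601562, 283.38983154296875), (96.3974609375, 203.7899932861328), 79.98384094238281) 3.9133864141056574
```

Call:
carry_out(moves="1 -5 28 -50 0 0 0;1 -4 29 -50 0 0 0;1 0 0 0 0 0 0")

```text
clock: 3.62
tcp_pos: [0.5081, 0.0657, 0.1413]
ee_rot: [3.129, 0.266, -0.013]
wrist_force: [-0.1, 0.3, 1.0]
grip_width: 0.0854
finger_force: 0.0
```

Call:
carry_out(moves="1 1 0 -30 0 0 0;1 0 0 -30 0 0 0;1 0 0 -30 0 0 0;1 0 0 0 0 0 0;1 0 0 0 0 0 0")

```text
clock: 4.25
tcp_pos: [0.5136, 0.0654, 0.0572]
ee_rot: [-3.13, -0.264, -0.005]
wrist_force: [0.7, -0.3, 0.7]
grip_width: 0.0857
finger_force: 0.0
```

Call:
carry_out(moves="0 0 0 0 0 0 0;0 0 0 0 0 0 0;0 0 0 0 0 0 0;0 0 0 0 0 0 0;0 0 0 0 0 0 0;0 0 0 0 0 0 0", grip_force=40)

```text
clock: 5.0
tcp_pos: [0.5134, 0.0657, 0.0572]
ee_rot: [-3.13, -0.265, -0.006]
wrist_force: [-0.4, 0.6, 6.9]
grip_width: 0.067
finger_force: 45.4
```

Call:
carry_out(moves="0 0 0 40 0 0 0;0 0 0 50 0 0 0;0 -6 -53 10 0 0 0;0 -6 -53 0 0 0 0;0 -6 -53 0 0 0 0;0 -6 -53 0 0 0 0;0 -6 -53 0 0 0 0;0 -6 -53 0 0 0 0;0 -5 -53 0 0 0 0;0 0 0 0 0 0 0")

```text
clock: 6.25
tcp_pos: [0.4698, -0.3086, 0.1548]
ee_rot: [-3.131, -0.257, 0.002]
wrist_force: [0.3, 0.3, -3.0]
grip_width: 0.0666
finger_force: 46.8
```

```bash
python3 - <<'E'
from h import *
c=manip.get_calibration("wrist"); im,d=manip.snapshot("wrist"); cv2.imwrite("pics/w2.png",im)
o=manip.observe(); print(o["tcp_pos"],o["ee_rot"],o["joint_pos"])
P=cloud("wrist",d,c)
for t in("side_tray","filter"):
    for m in manip.masks_of("wrist",t)[:1]:
        p=P[m["pixels"]&(d>0)]; print(t,round(m["conf"],2),np.round(m["rect"]),np.round(np.percentile(p,[2,50,98],axis=0),3).tolist(),cv2.minAreaRect((p[:,:2]*1000).astype(np.float32)))
E
```

```text
[ 0.47013564 -0.30686342  0.15476968] [-3.13002423e+00 -2.58767020e-01  1.35642278e-03] [-2.99997088e-01  3.21293094e-01 -3.36892757e-02 -5.36433132e-04
 -1.21694748e+00  2.03594948e+00]
side_tray 0.91 [334. 124. 196. 248.] [[0.438, -0.369, 0.002], [0.551, -0.305, 0.003], [0.624, -0.243, 0.012]] ((520.4878540039062, -306.6690979003906), (223.7018585205078, 137.3282470703125), 1.009793758392334)
filter 0.98 [315. 276. 164. 181.] [[0.453, -0.337, 0.109], [0.484, -0.307, 0.184], [0.5, -0.28, 0.188]] ((391.5384216308594, -322.48291015625), (223.2765350341797, 167.635498046875), 8.747185707092285)
```

View pics/w2.png

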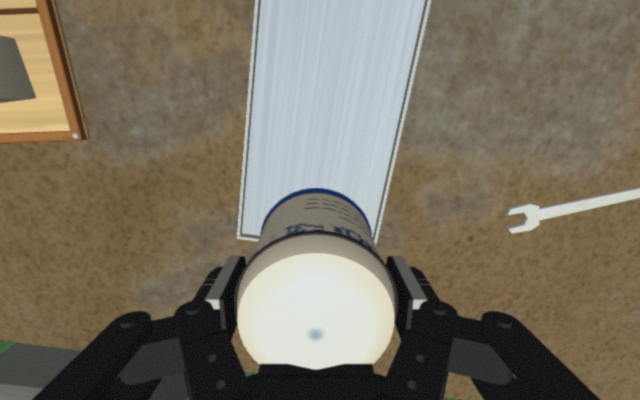

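Call:
carry_out(moves="0 0 0 -40 0 0 0;0 0 0 -35 0 0 0;0 0 0 -15 0 0 0;0 0 0 -5 0 0 0;0 0 0 -4 0 0 0;0 0 0 0 0 0 0;0 0 0 0 0 0 0")

```text
clock: 7.28
tcp_pos: [0.4715, -0.3059, 0.0571]
ee_rot: [3.13, 0.264, 0.002]
wrist_force: [1.2, 1.1, -2.3]
grip_width: 0.0669
finger_force: 46.8
```

Call:
carry_out(moves="0 0 0 -2 0 0 0;0 0 0 -1 0 0 0;0 0 0 0 0 0 0;0 0 0 0 0 0 0")

```text
clock: 7.78
tcp_pos: [0.4712, -0.3059, 0.0543]
ee_rot: [3.13, 0.264, 0.001]
wrist_force: [-2.6, 2.3, 6.3]
grip_width: 0.0664
finger_force: 47.6
```

Call:
carry_out(moves="1 0 0 0 0 0 0;1 0 0 0 0 0 0;1 0 0 0 0 0 0;1 0 0 0 0 0 0;1 0 0 0 0 0 0;1 0 0 40 0 0 0;1 0 0 50 0 0 0;1 0 0 40 0 0 0")

```text
clock: 8.78
tcp_pos: [0.4712, -0.3058, 0.1854]
ee_rot: [3.13, 0.264, 0.002]
wrist_force: [0.3, -0.6, -0.9]
grip_width: 0.0855
finger_force: 0.0
```

Call:
carry_out(moves="1 11 53 0 0 0 0.021;1 11 53 0 0 0 0.021;1 11 54 0 0 0 0.021;1 11 54 0 0 0 0.021;1 12 54 0 0 0 0.022;0.85 0 0 0 0 0 0;0.85 0 0 0 0 0 0")

```text
clock: 9.65
tcp_pos: [0.5269, -0.0376, 0.1832]
ee_rot: [3.112, 0.43, -0.0]
wrist_force: [-0.4, -1.3, 0.2]
grip_width: 0.0723
finger_force: 0.0
```

```bash
python3 - <<'E'
from h import *
c=manip.get_calibration("wrist"); im,d=manip.snapshot("wrist"); cv2.imwrite("pics/w3.png",im)
o=manip.observe(); print(o["tcp_pos"],o["ee_rot"])
P=cloud("wrist",d,c)
for t in("stapler","lamp_box"):
    m=manip.masks_of("wrist",t)[0]; k=cv2.erode(m["pixels"].astype(np.uint8),np.ones((1,1)))>0
    p=P[k&(d>0)]*1000
    for zl in (8,20,50): 
        q=p[(p[:,2]>zl)&(p[:,2]<62)][:,:2].astype(np.float32); print(t,round(m["conf"],2),zl,len(q),cv2.minAreaRect(q) if len(q)>9 else '')
E
```

```text
[ 0.52680326 -0.03820613  0.18325258] [ 3.11201847e+00  4.28677417e-01 -3.95517288e-04]Traceback (most recent call last):
  File "<stdin>", line 6, in <module>
IndexError: list index out of range
```

Call:
carry_out(moves="0.85 0 0 -50 0 0 0;0.85 0 0 -50 0 0 0;0.85 0 0 -30 0 0 0;0.85 0 0 -15 0 0 0;0.85 0 0 -4 0 0 0;0.85 0 0 0 0 0 0;0.85 0 0 0 0 0 0")

```text
clock: 10.62
tcp_pos: [0.5279, -0.0376, 0.0355]
ee_rot: [3.112, 0.429, 0.004]
wrist_force: [-0.6, -0.4, -0.4]
grip_width: 0.0728
finger_force: 0.0
```

Call:
carry_out(moves="0 0 0 0 0 0 0;0 0 0 0 0 0 0;0 0 0 0 0 0 0;0 0 0 0 0 0 0;0 0 0 0 0 0 0;0 0 0 0 0 0 0", grip_force=20)

```text
clock: 11.38
tcp_pos: [0.5276, -0.0376, 0.0351]
ee_rot: [3.112, 0.43, 0.002]
wrist_force: [-1.3, 0.5, 5.4]
grip_width: 0.0513
finger_force: 21.8
```

Call:
carry_out(moves="0 0 0 40 0 0 0;0 0 0 50 0 0 0;0 10 -53 20 0 0 0;0 10 -53 0 0 0 0;0 10 -54 0 0 0 0;0 10 -54 0 0 0 0;0 10 -54 0 0 0 0;0 0 0 0 0 0 0")

```text
clock: 12.38
tcp_pos: [0.5762, -0.309, 0.1423]
ee_rot: [-3.112, -0.422, 0.004]
wrist_force: [-0.1, 0.7, -1.0]
grip_width: 0.0518
finger_force: 21.7
```

Call:
carry_out(moves="0 0 0 -50 0 0 0;0 0 0 -40 0 0 0;0 0 0 -15 0 0 0;0 0 0 -5 0 0 0;0 0 0 -2 0 0 0;0 0 0 0 0 0 0;0 0 0 0 0 0 0")

```text
clock: 13.25
tcp_pos: [0.5775, -0.3058, 0.0334]
ee_rot: [3.111, 0.429, 0.003]
wrist_force: [-0.2, 0.1, -1.9]
grip_width: 0.0518
finger_force: 21.7
```

Call:
carry_out(moves="0 0 0 -1.5 0 0 0;0 0 0 0 0 0 0;0.85 0 0 0 0 0 0;0.85 0 0 0 0 0 0;0.85 0 0 0 0 0 0;0.85 0 0 0 0 0 0;0.85 0 0 40 0 0 0;0.85 0 0 50 0 0 0;0.85 0 0 60 0 0 0;0.85 0 0 0 0 0 0")

```text
clock: 14.5
tcp_pos: [0.5796, -0.3071, 0.1874]
ee_rot: [3.106, 0.429, 0.016]
wrist_force: [0.1, 0.2, -0.6]
grip_width: 0.0725
finger_force: 0.0
```

Call:
carry_out(moves="0.6 0 34 0 0 0 -0.164;0.6 0 34 0 0 0 -0.164;0.6 0 34 0 0 0 -0.164;0.6 0 35 0 0 0 -0.164;0.6 1 35 0 0 0 -0.164;0.6 1 35 0 0 0 -0.164;0.6 1 35 0 0 0 -0.164;0.6 1 34 0 0 0 -0.164;0.6 1 34 0 0 0 -0.164;0.6 1 34 0 0 0 -0.164")

```text
clock: 15.75
tcp_pos: [0.5827, 0.0395, 0.1802]
ee_rot: [2.431, -1.989, -0.001]
wrist_force: [-0.3, -0.2, -0.0]
grip_width: 0.0511
finger_force: 0.0
```

Call:
carry_out(moves="0.6 0 0 0 0 0 0;0.6 0 0 0 0 0 0")

```text
clock: 16.0
tcp_pos: [0.5828, 0.0381, 0.1804]
ee_rot: [2.438, -1.98, -0.0]
wrist_force: [-0.6, 1.4, -0.3]
grip_width: 0.0519
finger_force: 0.0
```

```bash
python3 - <<'E'
from h import *
c=manip.get_calibration("wrist"); im,d=manip.snapshot("wrist"); cv2.imwrite("pics/w4.png",im); np.savez("w4.npz",d=d,E=c["extrinsics"])
o=manip.observe(); print(o["tcp_pos"],o["ee_rot"],o["grip_width"],o["joint_pos"])
P=cloud("wrist",d,c)
for m in manip.masks_of("wrist","stapler")[:2]:
    p=P[m["pixels"]&(d>0)]*1000
    for zl in (8,20,40): 
        q=p[(p[:,2]>zl)&(p[:,2]<62)][:,:2].astype(np.float32); print(m["conf"],zl,len(q),cv2.minAreaRect(q) if len(q)>9 else '')
manip.snapshot("side")
for t in("filter","lamp_box"): print(t,[(round(m["conf"],2),np.round(m["rect"])) for m in manip.look_for("side",t)])
E
```

```text
[0.58284166 0.03772094 0.18050068] [ 2.43755813e+00 -1.98117225e+00 -3.50877788e-04] 0.05093640832836507 [ 3.32196763e-01  3.48402025e-01  7.29162702e-02  5.35104103e-05
 -1.29581663e+00 -1.26372390e-01]
0.63 8 6302 ((585.2232055664062, 37.17073440551758), (36.06264877319336, 155.72244262695312), 11.952224731445312)
0.63 20 5503 ((584.2590942382812, 35.992919921875), (34.597774505615234, 149.40380859375), 10.633783340454102)
0.63 40 4831 ((584.9826049804688, 38.560203552246094), (28.50367546081543, 143.1695098876953), 12.072741508483887)
filter [(0.79, array([260., 291.,  36.,  56.]))]
lamp_box [(0.59, array([316., 290.,  32.,  41.]))]
```

View pics/w4.png

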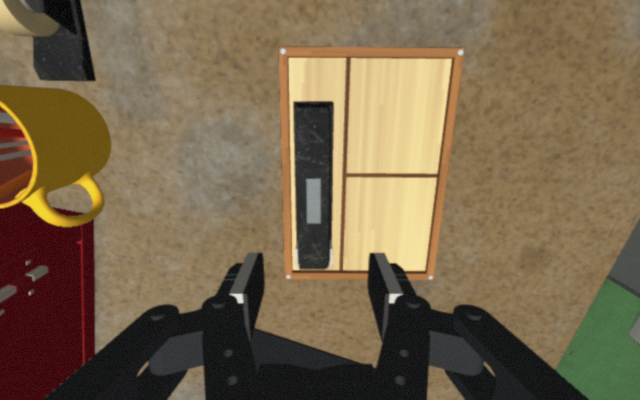

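Call:
carry_out(moves="0.6 2 0 -50 0 0 0;0.6 0 0 -50 0 0 0;0.6 0 0 -30 0 0 0;0.6 0 0 -13 0 0 0;0.6 0 0 -6 0 0 0;0.6 0 0 0 0 0 0;0.6 0 0 0 0 0 0")

```text
clock: 17.12
tcp_pos: [0.5859, 0.0385, 0.0331]
ee_rot: [-2.436, 1.981, -0.002]
wrist_force: [0.2, 0.2, -0.9]
grip_width: 0.0513
finger_force: 0.0
```

Call:
carry_out(moves="0.6 -0.5 -0.5 -3.5 0 0 0;0.6 0 0 0 0 0 0;0 0 0 0 0 0 0;0 0 0 0 0 0 0;0 0 0 0 0 0 0;0 0 0 0 0 0 0;0 0 0 0 0 0 0", grip_force=60)

```text
clock: 18.0
tcp_pos: [0.5852, 0.0378, 0.0297]
ee_rot: [-2.437, 1.981, -0.002]
wrist_force: [-2.0, 0.3, 6.3]
grip_width: 0.0273
finger_force: 87.0
```

Call:
carry_out(moves="0 0 0 30 0 0 0;0 0 0 45 0 0 0;0 0 0 45 0 0 0;0 -7 35 0 0 0 0.17;0 -7 35 0 0 0 0.17;0 -7 35 0 0 0 0.17;0 -8 35 0 0 0 0.17;0 -8 35 0 0 0 0.17;0 -8 35 0 0 0 0.17;0 -8 35 0 0 0 0.167")

```text
clock: 19.25
tcp_pos: [0.5306, 0.2838, 0.1475]
ee_rot: [3.129, -0.272, -0.002]
wrist_force: [0.3, -0.5, -3.5]
grip_width: 0.0277
finger_force: 85.6
```

Call:
carry_out(moves="0 0 0 0 0 0 0;0 0 0 0 0 0 0")

```text
clock: 19.5
tcp_pos: [0.5311, 0.2825, 0.1477]
ee_rot: [3.128, -0.282, -0.002]
wrist_force: [-0.7, -0.3, -2.8]
grip_width: 0.0277
finger_force: 85.8
```

```bash
python3 - <<'E'
from h import *
c=manip.get_calibration("wrist"); im,d=manip.snapshot("wrist"); cv2.imwrite("pics/w5.png",im); np.savez("w5.npz",d=d,E=c["extrinsics"])
o=manip.observe(); print(o["tcp_pos"],o["ee_rot"],o["joint_pos"],o["torque"],o["wrist_force"])
P=cloud("wrist",d,c)
for t in("mat","stapler"):
  for m in manip.masks_of("wrist",t)[:2]:
    p=P[m["pixels"]&(d>0)]*1000
    q=p[p[:,2]<12] if t=="mat" else p[p[:,2]>100]
    print(t,m["conf"],np.round(m["rect"]),len(q),cv2.minAreaRect(q[:,:2].astype(np.float32)) if len(q)>9 else '',np.percentile(p,[2,98],axis=0).round())
E
```

```text
[0.53130676 0.28209974 0.14785894] [ 3.12802895e+00 -2.82750892e-01 -1.36103537e-03] [ 7.47616157e-01  4.01010656e-01  6.64170495e-02 -1.07959237e-04
 -1.23738467e+00  6.42920208e-01] [-0.01755015 -0.0181682   0.0369966 ] [-0.20954544  0.61342738 -3.6959746 ]
mat 0.72 [315. 163. 112. 192.] 7401 ((549.8375244140625, 278.42034912109375), (92.364501953125, 165.934814453125), 79.7857666015625) [[480. 225.   2.]
 [634. 330.   5.]]
stapler 0.82 [313. 235.  78. 270.] 19315 ((542.2821655273438, 279.6235046386719), (36.172489166259766, 133.2102813720703), 80.00342559814453) [[502. 256. 129.]
 [606. 296. 166.]]
```

View pics/w5.png

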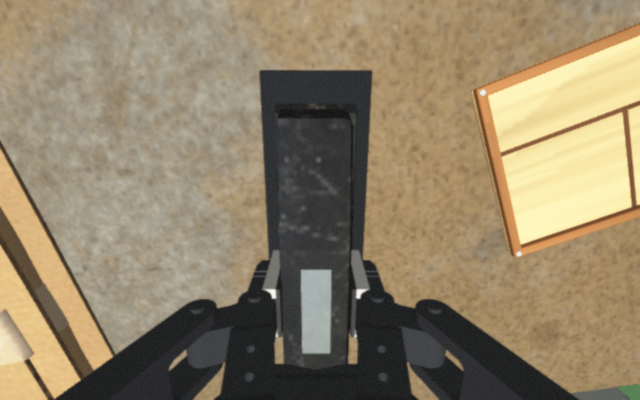

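Call:
carry_out(moves="0 2 0 -50 0 0 0;0 0 0 -40 0 0 0;0 0 0 -20 0 0 0;0 0 0 -6 0 0 0;0 0 0 0 0 0 0;0 0 0 0 0 0 0")

```text
clock: 20.4
tcp_pos: [0.5343, 0.2832, 0.0337]
ee_rot: [-3.127, 0.281, -0.003]
wrist_force: [0.4, 0.3, -2.6]
grip_width: 0.0277
finger_force: 85.7
```

Call:
carry_out(moves="0 -0.5 -0.5 -3 0 0 0;0 0 0 -2 0 0 0;0 0 0 -1 0 0 0;0 0 0 0 0 0 0")

```text
clock: 20.9
tcp_pos: [0.5331, 0.2825, 0.0277]
ee_rot: [-3.129, 0.28, -0.001]
wrist_force: [-3.6, -0.9, 5.9]
grip_width: 0.0277
finger_force: 87.6
```

Call:
carry_out(moves="0.6 0 0 0 0 0 0;0.6 0 0 0 0 0 0;0.6 0 0 0 0 0 0;0.6 0 0 0 0 0 0;0.6 0 0 40 0 0 0;0.6 0 0 60 0 0 0;0.8 -20 0 60 0 0 0;1 -20 0 20 0 0 0;1 0 0 0 0 0 0")

```text
clock: 22.02
tcp_pos: [0.4932, 0.283, 0.2081]
ee_rot: [-3.126, 0.278, -0.005]
wrist_force: [0.6, 0.3, -0.5]
grip_width: 0.0853
finger_force: 0.0
```

```bash
python3 - <<'E'
from h import *
c=manip.get_calibration("wrist"); im,d=manip.snapshot("wrist"); cv2.imwrite("pics/w6.png",im)
o=manip.observe(); print(o["tcp_pos"])
P=cloud("wrist",d,c)
for t in("mat","stapler"):
  for m in manip.masks_of("wrist",t)[:1]:
    p=P[m["pixels"]&(d>0)]*1000
    print(t,m["conf"],cv2.minAreaRect(p[(p[:,2]<9) if t=="mat" else (p[:,2]>9)][:,:2].astype(np.float32)),np.percentile(p,[2,98],axis=0).round())
E
```

```text
[0.49308099 0.2825755  0.20603466]
mat 0.62 ((532.1094360351562, 281.1807861328125), (91.60279083251953, 201.8954315185547), 79.47593688964844) [[438. 228.   2.]
 [631. 333.   6.]]
stapler 0.84 ((532.0046997070312, 282.1409606933594), (35.99791717529297, 155.40365600585938), 79.88288116455078) [[465. 257.  12.]
 [604. 305.  47.]]
```

View pics/w6.png

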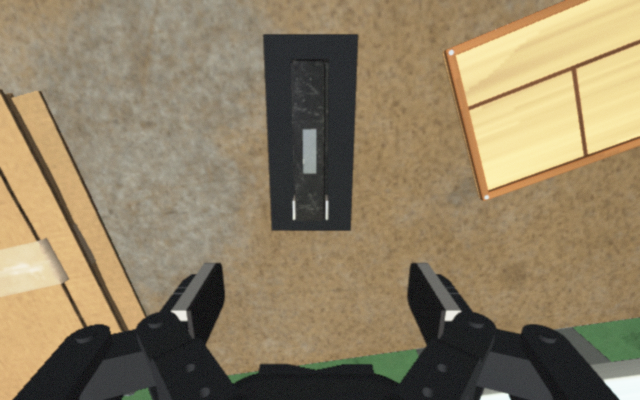

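Call:
carry_out(moves="1 -2 -59 0 0 0 0.035;1 -2 -59 0 0 0 0.035;1 -2 -59 0 0 0 0.035;1 -2 -59 0 0 0 0.035;1 -2 -59 0 0 0 0.035;1 -2 -59 0 0 0 0.035;1 -2 -59 0 0 0 0.035;1 -2 -59 0 0 0 0.034;1 -3 -59 0 0 0 0.034;1 -3 -57 0 0 0 0.034")

```text
clock: 23.42
tcp_pos: [0.4705, -0.308, 0.2037]
ee_rot: [-3.129, -0.265, 0.004]
wrist_force: [1.2, 0.2, 0.3]
grip_width: 0.085
finger_force: 0.0
```

Call:
carry_out(moves="1 0 0 0 0 0 0;1 0 0 0 0 0 0")

```text
clock: 23.68
tcp_pos: [0.4708, -0.3059, 0.2039]
ee_rot: [-3.129, -0.262, 0.004]
wrist_force: [0.1, 0.8, -0.0]
grip_width: 0.0854
finger_force: 0.0
```

```bash
python3 - <<'E'
from h import *
c=manip.get_calibration("wrist"); im,d=manip.snapshot("wrist"); cv2.imwrite("pics/w7.png",im)
o=manip.observe(); print(o["tcp_pos"],o["ee_rot"])
P=cloud("wrist",d,c)
for t,zl,zh in(("filter",80,100),("lamp_box",46,62)):
  for m in manip.masks_of("wrist",t)[:1]:
    p=P[m["pixels"]&(d>0)]*1000; q=p[(p[:,2]>zl)&(p[:,2]<zh)][:,:2].astype(np.float32)
    print(t,m["conf"],len(q),cv2.minAreaRect(q),cv2.minEnclosingCircle(q),np.median(p,0))
E
```

```text
[ 0.47105007 -0.30524326  0.20444497] [-3.12946299e+00 -2.63640616e-01  2.85481402e-03]
filter 0.6 3936 ((469.46820068359375, -306.8965759277344), (59.65701675415039, 59.726165771484375), 36.049259185791016) ((468.97039794921875, -306.8505554199219), 30.392850875854492) [ 477.27718646 -305.4484522    84.67575625]
lamp_box 0.62 3897 ((577.2379760742188, -307.4308776855469), (45.242366790771484, 53.42186737060547), 15.561970710754395) ((576.5745849609375, -307.3582458496094), 33.699920654296875) [ 577.69503443 -306.86292725   53.14947095]
```

View pics/w7.png

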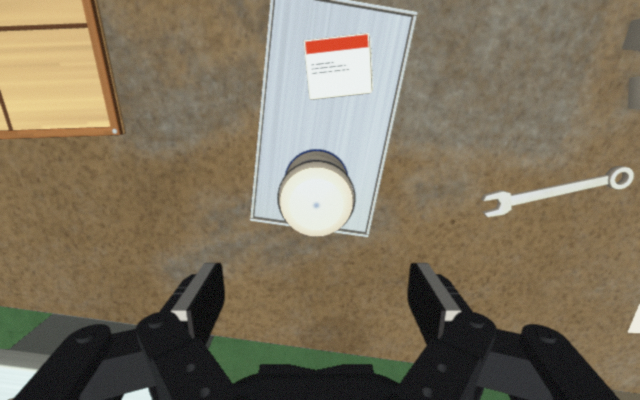

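Call:
carry_out(moves="1 0 -0.5 -50 0 0 0;1 0 0 -50 0 0 0;1 0 0 -40 0 0 0;1 0 0 -10 0 0 0;1 0 0 0 0 0 0;1 0 0 0 0 0 0")

```text
clock: 24.58
tcp_pos: [0.4727, -0.3065, 0.0577]
ee_rot: [3.129, 0.265, 0.005]
wrist_force: [0.2, 0.4, 0.2]
grip_width: 0.0856
finger_force: 0.0
```

Call:
carry_out(moves="0 0 0 0 0 0 0;0 0 0 0 0 0 0;0 0 0 0 0 0 0;0 0 0 0 0 0 0;0 0 0 0 0 0 0", grip_force=40)

```text
clock: 25.2
tcp_pos: [0.4722, -0.3065, 0.0572]
ee_rot: [3.129, 0.264, 0.004]
wrist_force: [-0.3, 2.2, 6.5]
grip_width: 0.0668
finger_force: 45.3
```

Call:
carry_out(moves="0 0 0 40 0 0 0;0 0 0 60 0 0 0;0 6 53 0 0 0 0;0 6 53 0 0 0 0;0 6 53 0 0 0 0;0 6 53 0 0 0 0;0 6 53 0 0 0 0;0 6 53 0 0 0 0;0 6 54 0 0 0 0;0 0 0 0 0 0 0")

```text
clock: 26.45
tcp_pos: [0.5131, 0.069, 0.1552]
ee_rot: [-3.129, -0.27, 0.001]
wrist_force: [-0.1, -0.6, -3.4]
grip_width: 0.067
finger_force: 46.7
```

Call:
carry_out(moves="0 0 0 -50 0 0 0;0 0 0 -30 0 0 0;0 0 0 -10 0 0 0;0 0 0 0 0 0 0;0 0 0 0 0 0 0")

```text
clock: 27.08
tcp_pos: [0.5143, 0.0659, 0.0671]
ee_rot: [-3.13, -0.264, -0.004]
wrist_force: [0.0, 0.8, -1.9]
grip_width: 0.0664
finger_force: 46.7
```

Call:
carry_out(moves="0 0 0 -4 0 0 0;0 0 0 -2 0 0 0;0 0 0 -1 0 0 0;0 0 0 0 0 0 0;0 0 0 0 0 0 0")

```text
clock: 27.7
tcp_pos: [0.5135, 0.0659, 0.0603]
ee_rot: [-3.13, -0.265, -0.002]
wrist_force: [-4.8, 0.2, 10.1]
grip_width: 0.0666
finger_force: 48.0
```

Call:
carry_out(moves="1 0 0 0.5 0 0 0;1 0 0 0 0 0 0;1 0 0 0 0 0 0;1 0 0 0 0 0 0;1 0 0 40 0 0 0;1 0 0 50 0 0 0;1 0 0 40 0 0 0")

```text
clock: 28.58
tcp_pos: [0.5135, 0.0658, 0.1911]
ee_rot: [-3.13, -0.264, -0.002]
wrist_force: [0.6, 0.8, -0.7]
grip_width: 0.0853
finger_force: 0.0
```

Call:
carry_out(moves="0.85 9 -53 0 0 0 0.015;0.85 9 -53 0 0 0 0.015;0.85 9 -53 0 0 0 0.015;0.85 9 -53 0 0 0 0.015;0.85 9 -53 0 0 0 0.015;0.85 9 -53 0 0 0 0.015;0.85 9 -53 0 0 0 0.015;0.85 0 0 -40 0 0 0;0.85 0 0 -40 0 0 0;0.85 0 0 0 0 0 0")

```text
clock: 29.82
tcp_pos: [0.5739, -0.3044, 0.1053]
ee_rot: [-3.109, -0.426, 0.011]
wrist_force: [-0.4, 0.5, 0.8]
grip_width: 0.0726
finger_force: 0.0
```

Call:
carry_out(moves="0.85 3 -1 -40 0 0 0;0.85 0 0 -20 0 0 0;0.85 0 0 -9 0 0 0;0.85 0 0 0 0 0 0;0.85 0 0 0 0 0 0")

```text
clock: 30.45
tcp_pos: [0.5803, -0.3065, 0.0419]
ee_rot: [3.111, 0.428, 0.004]
wrist_force: [-0.1, -0.1, -0.3]
grip_width: 0.073
finger_force: 0.0
```

Call:
carry_out(moves="0 0 0 0 0 0 0;0 0 0 0 0 0 0;0 0 0 0 0 0 0;0 0 0 0 0 0 0;0 0 0 0 0 0 0;0 0 0 0 0 0 0", grip_force=20)

```text
clock: 31.2
tcp_pos: [0.5798, -0.3064, 0.0412]
ee_rot: [3.111, 0.428, 0.002]
wrist_force: [-0.4, 0.3, 5.8]
grip_width: 0.052
finger_force: 21.8
```

Call:
carry_out(moves="0 0 0 40 0 0 0;0 0 0 60 0 0 0;0 -10 53 0 0 0 0;0 -10 54 0 0 0 0;0 -10 54 0 0 0 0;0 -10 54 0 0 0 0;0 -10 54 0 0 0 0;0 0 0 0 0 0 0;0 0 0 -50 0 0 0;0 0 0 -30 0 0 0")

```text
clock: 32.45
tcp_pos: [0.528, -0.0376, 0.0579]
ee_rot: [-3.112, -0.427, 0.004]
wrist_force: [0.8, -0.1, -1.1]
grip_width: 0.0516
finger_force: 21.6
```

Call:
carry_out(moves="0 0 0 -8 0 0 0;0 0 0 0 0 0 0;0 0 0 0 0 0 0")

```text
clock: 32.83
tcp_pos: [0.5304, -0.0373, 0.0535]
ee_rot: [3.112, 0.428, 0.004]
wrist_force: [0.5, -0.1, -0.2]
grip_width: 0.0516
finger_force: 21.6
```

Call:
carry_out(moves="0 -0.5 0 -5 0 0 0;0 0 0 -3 0 0 0;0 0 0 -1 0 0 0;0 0 0 0 0 0 0;0 0 0 0 0 0 0")

```text
clock: 33.45
tcp_pos: [0.529, -0.0371, 0.0442]
ee_rot: [3.112, 0.429, 0.002]
wrist_force: [-3.2, 0.3, 6.8]
grip_width: 0.0517
finger_force: 22.6
```

Call:
carry_out(moves="0.85 0 0 0 0 0 0;0.85 0 0 0 0 0 0;0.85 0 0 0 0 0 0;0.85 0 0 0 0 0 0;0.85 0 0 30 0 0 0;0.85 0 0 60 0 0 0;1 -3 15 60 0 0 -0.05;1 -6 30 50 0 0 -0.055;1 0 0 0 0 0 0;1 0 0 0 0 0 0")

```text
clock: 34.7
tcp_pos: [0.5193, 0.008, 0.2425]
ee_rot: [-3.13, -0.265, 0.001]
wrist_force: [0.1, -0.2, -0.5]
grip_width: 0.085
finger_force: 0.0
```

```bash
python3 - <<'E'
from h import *
c=manip.get_calibration("wrist"); im,d=manip.snapshot("wrist"); cv2.imwrite("pics/w8.png",im)
o=manip.observe(); print(o["tcp_pos"],o["clock"])
P=cloud("wrist",d,c)
for t,zl,zh in(("filter",83,100),("lamp_box",50,65),("stapler",12,60)):
  for m in manip.masks_of("wrist",t)[:1]:
    p=P[m["pixels"]&(d>0)]*1000; p=p[(p[:,2]>zl)&(p[:,2]<zh)]; q=p[:,:2].astype(np.float32)
    if len(q)>9: print(t,m["conf"],len(q),cv2.minAreaRect(q),cv2.minEnclosingCircle(q),np.median(p,0))
E
```

```text
[0.51907201 0.0076581  0.24184324] 34.75
filter 0.74 3140 ((510.8392028808594, 64.68157958984375), (59.483280181884766, 59.601783752441406), 54.29405212402344) ((510.7608947753906, 64.6661148071289), 30.243200302124023) [512.93999308  64.10421023  88.67655707]
lamp_box 0.88 2285 ((526.8612670898438, -39.094661712646484), (45.67202377319336, 53.556209564208984), 15.865533828735352) ((527.7344970703125, -38.86548614501953), 33.94377517700195) [527.97681487 -38.54385913  56.19028463]
stapler 0.94 7776 ((531.5927124023438, 280.23760986328125), (35.98289108276367, 154.59800720214844), 79.51110076904297) ((531.4814453125, 279.6813659667969), 78.40576934814453) [539.18694106 274.35745854  39.82189953]
```

View pics/w8.png

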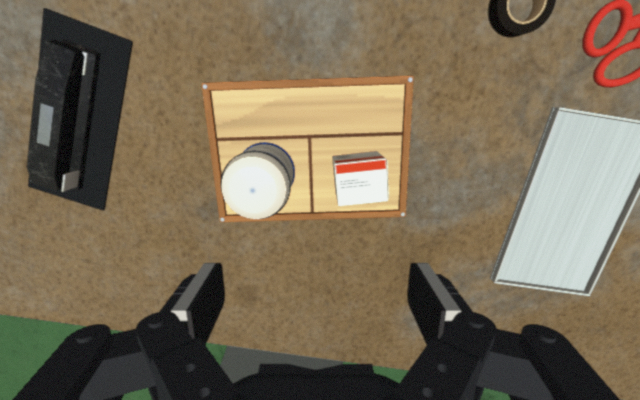

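The picture shows the filter (255,187) and the box (360,180) back within 1 mm of where they stood. The stapler lies on the mat (60,120), and everything is upright.

```bash
python3 -c "
from workcell import manip
print(manip.close_job())"
```

```text
the job is handed in; nothing more can be done
None
```

The job is handed in at about 35 s: the stapler lies right way up, centred and lengthwise on the mat, and the filter and box are back upright within about 1 mm of where they stood, with the box turned as it was; I did not touch the mug or the tape.

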